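# Press the ceramic reference disc home in its spring-loaded cell

### The arm

A 7-joint arm with a two-finger parallel gripper is mounted at the origin on a cart in front of the work surface, level with it; the furniture and walls round the work are solid. World frame = base frame: x ahead of the robot, y to its left, z up, the work surface at z = 0. Lengths are in m, angles in rad, forces in N, time in s.
With the tool pointing down it reaches from about 0.35 to 0.775 m from the base axis. Payload 3.1 kg.
Tool frame: the origin (TCP) lies at the very end of the fingers, on their centre line; the grasp point (between the pads) lies 19 mm behind it; z points along the fingers, y is the line along which they close (so a half turn about z gives the same grasp; the last joint's range is limited). The gripper opens to 85 mm and grips with 20 to 120 N. Pads are 22 mm wide; open, the fingers measure 114 mm over their backs; the gripper's body (76 mm by 85 mm) begins 54 mm behind the grasp point. The pads swing forward as they close: fully open they stand 13 mm farther back than shut.
Start: joints at [-1.167, 0.311, 0.014, 1.512, -0.004, 1.319, -0.027], TCP at [0.237, 0.496, 0.231] pointing down, gripper open.
Joint ranges: [-2.7, 2.7], [-0.3, 1.91], [-1.27, 1.3], [0.12, 2.57], [-1.44, 4.58], [0.2, 2.03], [-3.05, 3.05]. Speed limits (rad/s): [2.79, 2.79, 3.14, 3.14, 3.14, 3.14, 3.14].

### API

Orientations are given as [roll, pitch, yaw] about the fixed x, y, z axes, in that order (R = Rz(yaw) Ry(pitch) Rx(roll)).
In Python, from rig import r, imaging, workorder gives the robot as it stands (r), with the cameras (imaging) and the job (workorder). Calls block until the motion is done:
- r.move_ptp(position, orientation): joint-space move of the TCP to a pose.
- r.move_linear(position, rotation=None, velocity=0.15): straight line of the TCP; rotation=None keeps the orientation; velocity is the mean speed in m/s.
- r.movej(angles): joint-space move.
- r.gripper_to(opening, squeeze=None): finger opening in m; squeeze is the grip in N (None keeps the last); returns when the fingers have stopped.
- r.wait(seconds).
- r.inverse_kinematics(position, orientation): joint angles nearest the present ones, or None.
- r.sense(): the state.
- imaging.camera(name): name is "scene" or "top" or "wrist"; returns the picture (480x640x3 uint8, red, green, blue); there is no depth.
- imaging.camera_info(name): a dict with "K" (3x3 intrinsics, pixels), "T" (4x4, takes a point from camera to world coordinates). Camera axes: x right, y down, z forward; pixel columns grow to the right and rows downward; lengths in m; the calibration is good to about 2 mm. A picture is of the moment at which its call begins: read the wrist's pose just before it. camera_info takes no time and is no camera call; for the wrist camera it gives the pose at the moment of the call.
A pose or a line that the arm cannot do raises r.PlanningError and nothing moves.
- workorder.close_job(): hands the job in; it is judged then, once.
The state is a dict: "clock": time; "q": joint angles; "qd": joint speeds; "joint_torque": joint torques, N m; "tcp_pos": TCP position; "orientation": TCP orientation; "wrist_force": force on the tool from outside, world axes, zero at the start; "wrist_torque": the same for the moment, N m; "width": finger opening in m; "gripper_force": force on a finger pad.
Only numpy, scipy, OpenCV 4.12 (cv2) and the standard library are available. Lean on these libraries where they do the work, as an engineer would, in place of code of your own. Each camera call takes 0.05 s, during which the arm holds its last target. There are 200 camera calls.

### The job

Clip the white ceramic reference disc into its round spring-loaded cell: hold the black pressing disc by its knob, set it flat on the middle of the ceramic and push slowly and squarely down, past the click of the three spring catches until the ceramic is level on its stop, and keep it there for about a second with a firm 15 to 20 N. Then lift the press away and stand it back in its shallow steel dish. The ceramic is brittle: never load it with more than 25 N, keep the gripper off it, and leave the two jars and the weighing boat where they are.

Things in the scene. Friction and masses are not known exactly. Their poses are not given: they have to be found in the camera images.
- cell: fixed round grey housing with a screwed flange (148 mm wide; body 128 mm wide, 52 mm high), bore 104 mm, open at the top. Three spring catches at 120 degrees run through upright slots in its wall, with black pull knobs outside, 87 mm from the axis at most and below 48 mm. Their bevelled steel noses inside leave a clear circle of 92 mm. Origin: centre of the underside, on the worktop; z up
- cell_mouth (a point): centre of the cell's open top, 52 mm above its origin. Below, hidden by the disc, a ring carries stop and catches and is screwed in differently in each cell: the catches snap over when the disc's underside is 20 to 28 mm above the cell's origin, and the rigid stop comes 2 mm lower (18 to 26 mm). Only the steep rise of the force after the click tells that the stop is reached
- ref_disc: loose flat white ceramic disc, 100 mm across, 8 mm thick, 130 to 210 g, brittle. Origin: centre of its underside; z is its axis. At the start it lies on three sprung lifters with its underside 46 mm above the cell's origin, its top 2 mm above the mouth. If the catches do not hold it, the lifters raise it again; clipped in, its underside stays 20 to 28 mm above the cell's origin
- press: loose black pressing disc (tamper), 120 g: foot 84 mm across, 7 mm thick, a low hub, and in its centre an upright round knob 16 mm across from 12 to 28 mm above the underside, to be gripped from above. Origin: centre of the underside, z up along the knob. Pushing the ceramic down with it takes 2 N, rising to 8 to 14 N before the catches snap over, then 4 to 8 N, then it meets the stop
- press_dish: fixed shallow round steel dish in which the press stands, 106 mm across, 8 mm high, inside 98 mm across with its floor 3 mm up. Origin: centre of its underside, on the worktop
- jar_green: sample jar with a green cap, 63 mm wide, 75 mm high, standing; origin at the centre of its underside. Leave alone
- jar_white: sample jar with a white cap, 63 mm wide, 75 mm high, standing; origin at the centre of its underside. Leave alone
- boat: small white weighing boat, 68 mm square, 10 mm high; origin at the centre of its underside. Leave alone
- burette_stand: fixed iron stand with a glass burette: a thin upright tube near x 0.49, y 0.04 from 0.28 m above the worktop upward; keep the arm clear of it. Origin at its foot

How it is judged:
By the outcome, as a careful person would: the job done as asked, in the order asked, and still so for the second after the job is handed in, with the robot touching nothing.
It also fails if it takes over 62 s, if anything falls off the work surface, if the arm or the gripper's body presses on something with over 40 N, if the wrist force passes 120 N, or if a joint passes its speed limit or range.

## Working session

There is one attempt and no reset: what is moved stays moved. The work goes in short steps, each a Python script; the robot and the scene stay as the last script left them, time stands still between calls to the robot, and variables do not carry over. Pictures are saved under pics/ and viewed, at most 10 in all, crops included, and the job is handed in when it is done.

```bash
mkdir -p pics; ls
python3 - <<'E'
from rig import r, imaging, workorder
import cv2,numpy as np
a=imaging.camera("top");b=imaging.camera("scene")
for n,i in(("top",a),("scene",b)):
    cv2.imwrite(f"pics/{n}0.png",i[:,:,::-1]); c=imaging.camera_info(n); print(n,np.round(c["K"],1).tolist(),np.round(c["T"],3).tolist())
s=r.sense();print(s["clock"],s["tcp_pos"],s["orientation"],s["wrist_force"],s["width"])
E
```

```text
pics
rig.py
top [[559.3, 0.0, 322.2], [0.0, 559.3, 244.2], [0.0, 0.0, 1.0]] [[0.03, -0.989, 0.148, 0.375], [-0.999, -0.032, -0.011, 0.126], [0.016, -0.148, -0.989, 1.059], [0.0, 0.0, 0.0, 1.0]]
scene [[442.5, 0.0, 319.5], [0.0, 442.5, 237.1], [0.0, 0.0, 1.0]] [[0.774, -0.33, 0.541, 0.075], [-0.633, -0.424, 0.648, -0.428], [0.016, -0.844, -0.537, 0.518], [0.0, 0.0, 0.0, 1.0]]
0.1 [0.2368502  0.49567581 0.23034164] [-3.13948795e+00  9.82928295e-05  2.69586990e+00] [ 0.88673372 -0.18987922 -0.1063106 ] 0.08527167496551719
```

View pics/top0.png

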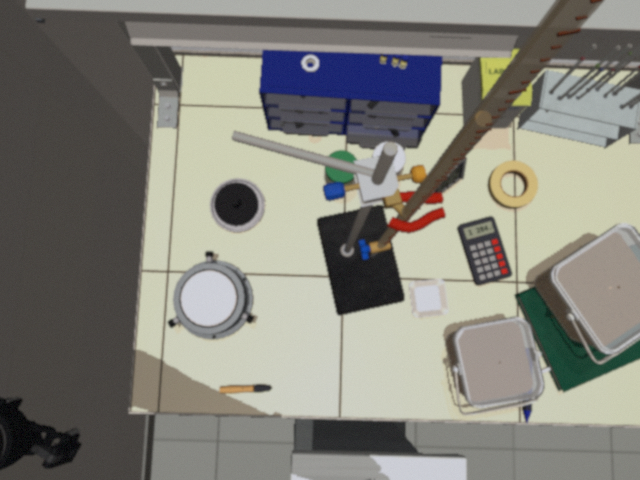

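View pics/scene0.png

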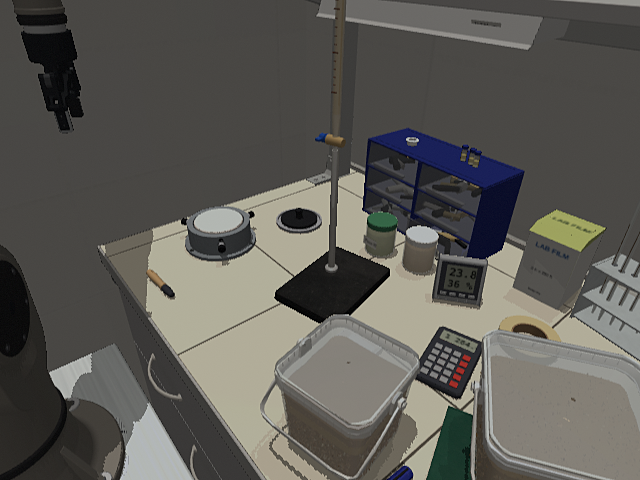

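The top view shows the press in its dish at about (238,204), the cell with the ceramic at about (209,298), and the jars at (342,165) and (388,158). The scene view shows the same cell at (220,222) and the press at (299,218). Next I'll measure both from both views.

```bash
cat > h.py <<'E'
from rig import r, imaging, workorder
import cv2,numpy as np
def ray(info,uv,z):
    K,T=np.array(info["K"]),np.array(info["T"])
    d=T[:3,:3]@np.linalg.solve(K,[uv[0],uv[1],1.]); o=T[:3,3]
    return o+d*(z-o[2])/d[2]
def blob(mask,near):
    cs,_=cv2.findContours(mask.astype(np.uint8),cv2.RETR_EXTERNAL,cv2.CHAIN_APPROX_NONE)
    cs=[c for c in cs if cv2.contourArea(c)>150]
    return min(cs,key=lambda c:np.hypot(*(c[:,0].mean(0)-near)))
def circ(info,c,z):
    """outline pixels -> points on plane z -> circle centre, diameter"""
    P=np.array([ray(info,p,z)[:2] for p in cv2.convexHull(c)[:,0].astype(float)]).astype(np.float32)
    (x,y),(a,b),_=cv2.fitEllipse(P); return np.round([x,y,a,b],4)
E
python3 - <<'E'
from h import *
for n,pc,pp in(("top",(209,298),(238,204)),("scene",(219,222),(299,218))):
    im=cv2.imread(f"pics/{n}0.png"); i=imaging.camera_info(n); hsv=cv2.cvtColor(im,cv2.COLOR_BGR2HSV)
    print(n,im[pc[1],pc[0]],hsv[pc[1],pc[0]],im[pp[1],pp[0]])
    v=hsv[:,:,2].astype(int)
    k=v[pc[1]]; print("row",k[pc[0]-50:pc[0]+50:2])
    c=blob((v>k[pc[0]]-25)&(hsv[:,:,1]<28),np.array(pc)); print("disc",cv2.contourArea(c),circ(i,c,.054))
    c=blob(v<60,np.array(pp)); print("press",cv2.contourArea(c),circ(i,c,.010))
E
```

```text
top [215 208 205] [111  12 215] [24 24 24]
row [208 208 202 154 173 206 200 165 141 141 120 183 215 214 214 213 215 215
 215 213 214 216 216 214 214 215 213 215 213 216 215 215 215 215 216 216
 217 213 184 114 140 149 126  63  72 116 140 159 204 208]
disc 2165.0 [0.4227 0.3154 0.0945 0.0949]
press 1284.0 [0.6056 0.2814 0.0784 0.0807]
scene [177 182 178] [ 54   7 182] [6 5 4]
row [ 75  88 154 189 183 183   0   7   0 113 114 118  29 189 183 183 182 183
 183 183 183 183 182 182 183 182 182 182 182 183 183 183 182 183 183 190
 147  76 120 122  13 182 177 177 177 177 177 177 177 177]
disc 824.5 [0.4196 0.3134 0.0963 0.0975]
press 555.0 [0.6    0.2784 0.0881 0.0926]
```

Run:
```python
from h import *
import math
yaw=r.sense()["orientation"][2]
best=None
for y in np.arange(-math.pi,math.pi,math.pi/12):
    a=[r.inverse_kinematics([*p,z],[math.pi,0,y]) for p,z in(((.603,.280),.03),((.603,.280),.2),((.4215,.3145),.06),((.4215,.3145),.2))]
    if all(q is not None for q in a): print(round(y,2),[np.round(q,2).tolist() for q in a[:3]])
```

```text
-3.14 [[-0.54, 0.71, 0.13, 1.41, -0.1, 1.03, 1.18], [-0.55, 0.57, 0.16, 1.21, -0.09, 1.37, 1.17], [-0.73, 0.42, 0.07, 1.81, -0.04, 0.91, 0.93]]
-2.88 [[-0.52, 0.7, 0.09, 1.41, -0.07, 1.03, 1.42], [-0.53, 0.57, 0.12, 1.21, -0.07, 1.37, 1.42], [-0.7, 0.42, 0.04, 1.81, -0.02, 0.91, 1.18]]
-2.62 [[-0.48, 0.7, 0.03, 1.41, -0.02, 1.03, 1.65], [-0.5, 0.57, 0.07, 1.2, -0.04, 1.37, 1.66], [-0.67, 0.42, -0.0, 1.8, 0.0, 0.91, 1.42]]
-2.36 [[-0.45, 0.7, -0.02, 1.41, 0.02, 1.03, 1.88], [-0.47, 0.57, 0.02, 1.2, -0.01, 1.37, 1.9], [-0.64, 0.43, -0.05, 1.8, 0.02, 0.91, 1.66]]
-2.09 [[-0.42, 0.71, -0.07, 1.41, 0.05, 1.03, 2.12], [-0.45, 0.57, -0.02, 1.2, 0.01, 1.37, 2.15], [-0.6, 0.43, -0.09, 1.8, 0.05, 0.91, 1.9]]
-1.83 [[-0.39, 0.71, -0.11, 1.4, 0.09, 1.03, 2.36], [-0.42, 0.57, -0.07, 1.2, 0.04, 1.37, 2.4], [-0.57, 0.43, -0.13, 1.8, 0.07, 0.92, 2.15]]
-1.57 [[-0.36, 0.71, -0.17, 1.4, 0.13, 1.04, 2.59], [-0.39, 0.57, -0.12, 1.2, 0.06, 1.37, 2.64], [-0.54, 0.43, -0.17, 1.8, 0.09, 0.92, 2.39]]
-1.31 [[-0.33, 0.72, -0.22, 1.4, 0.17, 1.04, 2.83], [-0.37, 0.58, -0.16, 1.2, 0.09, 1.37, 2.88], [-0.5, 0.44,
[... 1644 characters left out ...]
72, 0.3, 1.42, -0.23, 1.04, -0.04], [-0.66, 0.58, 0.34, 1.21, -0.19, 1.38, -0.07], [-0.87, 0.43, 0.26, 1.81, -0.13, 0.91, -0.29]]
2.09 [[-0.62, 0.71, 0.27, 1.42, -0.2, 1.04, 0.21], [-0.64, 0.58, 0.3, 1.21, -0.17, 1.37, 0.17], [-0.84, 0.43, 0.22, 1.81, -0.11, 0.91, -0.05]]
2.36 [[-0.6, 0.71, 0.23, 1.42, -0.17, 1.03, 0.45], [-0.61, 0.58, 0.26, 1.21, -0.14, 1.37, 0.42], [-0.81, 0.43, 0.18, 1.81, -0.1, 0.91, 0.2]]
2.62 [[-0.58, 0.71, 0.2, 1.41, -0.15, 1.03, 0.69], [-0.59, 0.57, 0.22, 1.21, -0.12, 1.37, 0.67], [-0.79, 0.43, 0.14, 1.81, -0.08, 0.91, 0.44]]
2.88 [[-0.56, 0.71, 0.16, 1.41, -0.12, 1.03, 0.94], [-0.57, 0.57, 0.19, 1.21, -0.11, 1.37, 0.92], [-0.76, 0.42, 0.11, 1.81, -0.06, 0.91, 0.68]]
```

Run:
```python
from h import *
import math
O=[math.pi,0,2.62]
for n,p in(("wc",(.4215,.3145)),("wp",(.603,.280))):
    r.move_ptp([*p,.22],O); r.wait(.3)
    i=imaging.camera_info("wrist"); im=imaging.camera("wrist")[:,:,::-1]
    cv2.imwrite(f"pics/{n}.png",im); np.savez(f"{n}.npz",K=i["K"],T=i["T"])
s=r.sense();print(s["clock"],s["tcp_pos"],s["wrist_force"]); print(np.round(i["T"],3),i["K"])
a=[cv2.imread(f"pics/{n}.png") for n in("wc","wp")]
cv2.imwrite("pics/w2.png",cv2.resize(np.hstack(a),(800,300)))
```

```text
2.5833 [0.60217142 0.28094461 0.22064879] [0.09036966 0.07835047 0.31641659]
[[ 0.496  0.823  0.276  0.531]
 [ 0.868 -0.471 -0.156  0.322]
 [ 0.002  0.317 -0.948  0.363]
 [ 0.     0.     0.     1.   ]] [[397.99151106   0.         315.61565421]
 [  0.         397.99151106 243.4702268 ]
 [  0.           0.           1.        ]]
```

View pics/w2.png

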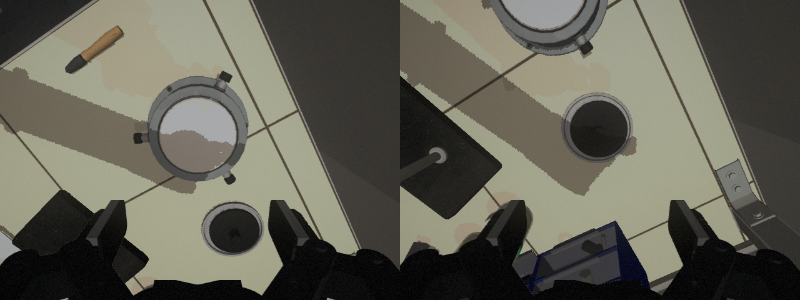

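The left half (over the cell) shows the ceramic at full-size pixel (318,216), partly shaded. The right half shows the press centred at (317,203) in its dish, with nothing close by. I'll measure both from the wrist views.

Run:
```python
from h import *
def edges(n,c,z,R,tol,dark=None):
    """radial search for strongest gradient near the expected circle, then fit"""
    im=cv2.GaussianBlur(cv2.cvtColor(cv2.imread(f"pics/{n}.png"),cv2.COLOR_BGR2GRAY),(3,3),0).astype(np.float32)
    f=np.load(f"{n}.npz") if n[0]=="w" else imaging.camera_info({"t":"top","s":"scene"}[n[0]])
    K,T=np.array(f["K"]),np.array(f["T"]); Ti=np.linalg.inv(T)
    c=np.array(c)
    for _ in range(4):
        P=[]
        for a in np.arange(0,2*np.pi,.05):
            rr=np.arange(R-tol,R+tol,.0004)
            X=np.stack([c[0]+rr*np.cos(a),c[1]+rr*np.sin(a),0*rr+z,0*rr+1])
            p=K@(Ti@X)[:3]; p=(p[:2]/p[2]).astype(np.float32)
            v=cv2.remap(im,p[0][None],p[1][None],cv2.INTER_LINEAR)[0]
            g=np.gradient(v)*dark; k=g.argmax()
            if g[k]>1.5: P.append(c+rr[k]*np.array([np.cos(a),np.sin(a)]))
        P=np.array(P); keep=np.ones(len(P),bool)
        for _ in range(5):
            A=np.c_[2*P[keep],np.ones(keep.sum())]; s=np.linalg.lstsq(A,(P[keep]**2).sum(1),rcond=None)[0]
            rad=np.sqrt(s[2]+s[:2]@s[:2]); e=abs(np.linalg.norm(P-s[:2],axis=1)-rad); keep=e<max(.0012,1.5*np.median(e))
        c=s[:2]
    return np.round([*c,rad*2,keep.sum(),len(P)],4)
for n in("wc","wp","top0","scene0"):
    print(n,"disc",edges(n,(.4215,.3145),.054,.05,.005,-1) if n!="wp" else "")
    print(n,"foot",edges(n,(.603,.28),.010,.042,.005,1),"dish",edges(n,(.603,.28),.008,.053,.006,1))
```

```text
wc disc [4.219e-01 3.168e-01 9.870e-02 1.260e+02 1.260e+02]
wc foot [6.037e-01 2.838e-01 8.610e-02 8.100e+01 1.260e+02] dish [5.998e-01 2.818e-01 1.045e-01 9.600e+01 1.260e+02]
wp disc 
wp foot [6.052e-01 2.830e-01 8.420e-02 1.230e+02 1.260e+02] dish [6.036e-01 2.811e-01 9.840e-02 1.070e+02 1.260e+02]
top0 disc [4.227e-01 3.151e-01 9.760e-02 1.260e+02 1.260e+02]
top0 foot [6.053e-01 2.810e-01 8.270e-02 1.070e+02 1.260e+02] dish [6.024e-01 2.781e-01 1.046e-01 9.700e+01 1.260e+02]
scene0 disc [4.192e-01 3.142e-01 9.800e-02 8.700e+01 1.260e+02]
scene0 foot [6.013e-01 2.783e-01 9.110e-02 8.500e+01 1.260e+02] dish [6.029e-01 2.813e-01 9.490e-02 8.100e+01 1.260e+02]
```

Run:
```python
from h import *
import math
O=[math.pi,0,2.62]
r.gripper_to(.05)
r.move_ptp([.6045,.2825,.09],O)
r.move_linear([.6045,.2825,.019],velocity=.05)
s=r.sense();print(s["clock"],s["tcp_pos"],s["wrist_force"],s["width"])
r.gripper_to(.0,squeeze=80); r.wait(.2)
s=r.sense();print(s["clock"],s["tcp_pos"],s["wrist_force"],s["wrist_torque"],s["width"],s["gripper_force"])
cv2.imwrite("pics/g_top.png",imaging.camera("top")[:,:,::-1])
r.move_linear([.6045,.2825,.12],velocity=.1);r.wait(.3)
s=r.sense();print(s["clock"],s["tcp_pos"],s["orientation"],s["wrist_force"],s["wrist_torque"],s["width"],s["gripper_force"])
a=imaging.camera("scene")[:,:,::-1];b=imaging.camera("wrist")[:,:,::-1]
cv2.imwrite("pics/held.png",np.hstack([cv2.resize(a[60:300,150:450],(400,320)),cv2.resize(b,(400,320))]))
```

```text
5.175 [0.60481757 0.28265467 0.01948149] [-0.39359622 -0.79792653 -0.01790497] 0.04966216226051208
5.8167 [0.60472326 0.28256727 0.01952633] [-1.2915476  -0.15330818  3.89943798] [-0.21026422  0.19883998  0.02447369] 0.012203087292252418 78.28836671425961
7.325 [0.60430379 0.28240564 0.11952387] [-3.14095472e+00 -4.46002106e-04  2.61991820e+00] [-1.17900942 -0.48636209 -1.4904528 ] [ 0.01359295 -0.03631951 -0.08662195] 0.012060573269355453 78.1268695264589
```

View pics/held.png

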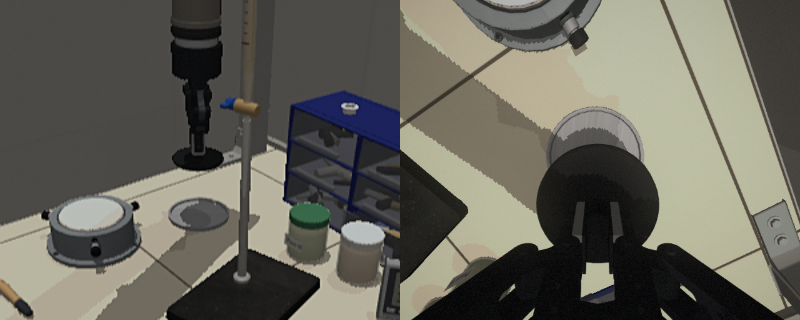

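The scene half shows the press held and looking level above the dish. The wrist half shows the foot centred between the fingers. A width of 12 mm on a 16 mm knob is odd, so I'll check the foot's centre and tilt before going on.

Run:
```python
from h import *
for n in("scene","wrist","top"):
    i=imaging.camera_info(n); im=imaging.camera(n)[:,:,::-1]; cv2.imwrite(f"pics/h_{n}.png",im); np.savez(f"h_{n}.npz",K=i["K"],T=i["T"])
    if n=="top": continue
    K,T=np.array(i["K"]),np.array(i["T"]); Ti=np.linalg.inv(T); v=cv2.GaussianBlur(im.max(2),(3,3),0).astype(np.float32)
    c=np.array([.6043,.2824]); best=[]
    for z in(.103,.110):
        c=np.array([.6043,.2824])
        for _ in range(5):
            P=[]
            for a in np.arange(0,2*np.pi,.04):
                rr=np.arange(.036,.05,.0003); X=np.stack([c[0]+rr*np.cos(a),c[1]+rr*np.sin(a),0*rr+z,0*rr+1])
                p=K@(Ti@X)[:3]; p=(p[:2]/p[2]).astype(np.float32)
                g=np.gradient(cv2.remap(v,p[0][None],p[1][None],cv2.INTER_LINEAR)[0]); k=g.argmax()
                if g[k]>3: P.append([c[0]+rr[k]*np.cos(a),c[1]+rr[k]*np.sin(a)])
            P=np.array(P); keep=np.ones(len(P),bool)
            for _ in range(6):
                s=np.linalg.lstsq(np.c_[2*P[keep],np.ones(keep.sum())],(P[keep]**2).sum(1),rcond=None)[0]
                rad=np.sqrt(s[2]+s[:2]@s[:2]); e=abs(np.linalg.norm(P-s[:2],axis=1)-rad); keep=e<max(.0008,1.5*np.median(e))
            c=s[:2]
        print(n,z,np.round(c,4),round(rad*2,4),keep.sum(),len(P))
big=cv2.imread("pics/h_scene.png")[130:210,250:350]
cv2.imwrite("pics/crop.png",np.hstack([cv2.resize(big,(400,320),interpolation=2),cv2.resize(cv2.imread("pics/h_wrist.png")[200:440,190:490],(400,320))]))
```

```text
scene 0.103 [0.6078 0.2877] 0.0855 67 105
scene 0.11 [0.599  0.2759] 0.0848 73 107
wrist 0.103 [0.6083 0.2816] 0.0881 127 127
wrist 0.11 [0.605  0.2834] 0.0842 124 127
```

View pics/crop.png

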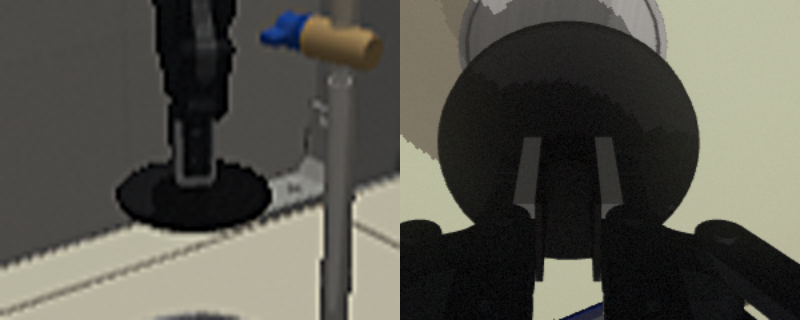

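The wrist view, cast onto the foot-top plane, gives a diameter of 84.2 mm centred at the TCP, so the press is level and centred. The cell target from the relative measurement is TCP (.4216,.3160).

```bash
cat > push.py <<'E'
from h import *
def F(n=3):
    v=[]
    for _ in range(n): v.append(r.sense()["wrist_force"]); r.wait(.02)
    return np.mean(v,0)
x,y=.4216,.3160
r.move_linear([x,y,.12],velocity=.12); r.move_linear([x,y,.077],velocity=.05); r.wait(.4)
b=F(6); print("free",b,r.sense()["tcp_pos"],r.sense()["clock"])
z=.0745; peak=0; click=False; log=[]
while z>.040:
    step=.001 if z>.0545 else .0004
    if click: step=.00025
    z-=step; r.move_linear([x,y,z],velocity=.01)
    f=F(2); n=f[2]-b[2]; s=r.sense(); log.append((round(z*1e3,2),round(s["tcp_pos"][2]*1e3,2),round(n,1),round(float(np.hypot(*(f-b)[:2])),1)))
    if z<.066 and not click and n<peak-2: click=True; print("click",log[-1])
    peak=max(peak,n)
    if (click and n>14.5) or n>17 or s["clock"]>40: break
print(*log); print(r.sense()["clock"],"click",click,r.sense()["wrist_torque"])
np.save("st.npy",[z,b[2],click])
E
python3 push.py
```

```text
free [ 0.08422519 -0.31422173 -1.00986725] [0.42162071 0.31602681 0.07704877] 10.7833
click (54.5, np.float64(55.1), np.float64(5.9), 0.6)
(73.5, np.float64(73.46), np.float64(-0.4), 0.8) (72.5, np.float64(72.46), np.float64(-0.5), 0.9) (71.5, np.float64(71.39), np.float64(-0.6), 0.6) (70.5, np.float64(70.56), np.float64(0.2), 0.3) (69.5, np.float64(69.59), np.float64(0.4), 0.2) (68.5, np.float64(68.55), np.float64(1.7), 0.3) (67.5, np.float64(67.51), np.float64(1.8), 0.2) (66.5, np.float64(66.52), np.float64(1.8), 0.2) (65.5, np.float64(65.52), np.float64(1.5), 0.9) (64.5, np.float64(64.53), np.float64(2.1), 0.3) (63.5, np.float64(63.53), np.float64(2.3), 0.4) (62.5, np.float64(62.5), np.float64(1.9), 0.9) (61.5, np.float64(61.5), np.float64(3.0), 0.9) (60.5, np.float64(60.68), np.float64(4.1), 0.7) (59.5, np.float64(59.97), np.float64(6.3), 1.1) (58.5, np.float64(59.15), np.float64(7.0), 1.0) (57.5, np.float64(58.31), np.float64(7.6), 1.2) (56.5, np.float64(57.49), np.float64(8.5), 0.7) (55.5, np.float64(56.64), np.float64(9.8), 1.4) (54.5, np.float64(55.1), np.float64(5.9), 0.6) (
[... 1590 characters left out ...]
.6), 1.4) (46.0, np.float64(46.05), np.float64(5.3), 1.5) (45.75, np.float64(45.79), np.float64(5.0), 1.5) (45.5, np.float64(45.54), np.float64(6.1), 2.1) (45.25, np.float64(45.28), np.float64(6.0), 2.1) (45.0, np.float64(45.15), np.float64(6.5), 2.4) (44.75, np.float64(44.98), np.float64(6.6), 2.2) (44.5, np.float64(44.84), np.float64(6.7), 1.4) (44.25, np.float64(44.8), np.float64(8.6), 1.0) (44.0, np.float64(44.77), np.float64(10.2), 1.8) (43.75, np.float64(44.74), np.float64(11.5), 0.7) (43.5, np.float64(44.76), np.float64(13.3), 0.9) (43.25, np.float64(44.72), np.float64(14.3), 1.2) (43.0, np.float64(44.72), np.float64(15.3), 1.3)
29.7333 click True [-0.17880182  0.28952568  0.04591935]
```

```bash
python3 - <<'E'
from push import F
E
true; cat > hold.py <<'E'
E
echo
```

```text
free [-0.05375988  0.32551951 -0.81228751] [0.42160588 0.31602259 0.07704904] 32.0333
(73.5, np.float64(73.43), np.float64(-0.3), 0.3) (72.5, np.float64(72.47), np.float64(-0.7), 0.9) (71.5, np.float64(71.45), np.float64(-0.1), 0.7) (70.5, np.float64(70.43), np.float64(-0.4), 0.2) (69.5, np.float64(69.45), np.float64(-0.5), 0.8) (68.5, np.float64(68.43), np.float64(0.0), 0.4) (67.5, np.float64(67.45), np.float64(-0.0), 0.3) (66.5, np.float64(66.44), np.float64(-0.6), 0.3) (65.5, np.float64(65.45), np.float64(0.1), 1.2) (64.5, np.float64(64.45), np.float64(-0.4), 0.3) (63.5, np.float64(63.43), np.float64(-0.5), 0.7) (62.5, np.float64(62.45), np.float64(-0.3), 0.5) (61.5, np.float64(61.45), np.float64(0.0), 0.3) (60.5, np.float64(60.44), np.float64(-0.2), 0.9) (59.5, np.float64(59.45), np.float64(-0.7), 1.1) (58.5, np.float64(58.43), np.float64(-0.4), 0.7) (57.5, np.float64(57.44), np.float64(-0.3), 0.7) (56.5, np.float64(56.47), np.float64(-0.7), 0.5) (55.5, np.float64(55.43), np.float64(-0.0), 0.5) (54.5, np.float64(54.43), np.float64(-0.5), 0.6) (54.1, np.float64(54.06), np.float64(-0.1), 0.7) (53.7, np.float64(53.68), np.float64(0.4), 0.4) (53.3, np.float64(53.29), np.float64(-0.4), 0.5) (52.9, np.float64(52.88), np.float64(0.5), 0.6) (52.5, np.float64(52.49), np.float64(-0.5), 0.2) (52.1, np.float64(52.08), np.float64(0.1), 0.6) (51.7, np.float64(51.67), np.float64(0.3), 0.2) (51.3, np.float64(51.27), np.float64(-0.3), 0.7)
40.2167 click False [-0.00700264  0.00210826 -0.07518453]
```

My mistake: importing `push` re-ran the whole script, so the press lifted and came down again. There was no contact down to TCP 51.3 mm, so the catches are holding the disc. I'll go back to the stop now and do the firm hold.

Run:
```python
from h import *
def n(k=3):
    v=[]
    for _ in range(k): v.append(r.sense()["wrist_force"][2]); r.wait(.015)
    return np.mean(v)+.9
x,y=.4216,.3160; z=.0475
r.move_linear([x,y,z],velocity=.012); print(n(),r.sense()["clock"])
while z>.0415:
    f=n(); print(round(z*1e3,2),round(r.sense()["tcp_pos"][2]*1e3,2),round(f,1))
    if f>16.3 or r.sense()["clock"]>46: break
    z-=.0005 if f<11 else .0003; r.move_linear([x,y,z],velocity=.01)
t=r.sense()["clock"]; L=[]
while r.sense()["clock"]<t+1.15: L.append(round(n(),1))
s=r.sense();print("hold",L,s["clock"],s["orientation"],s["tcp_pos"])
r.move_linear([x,y,.06],velocity=.03); r.move_linear([x,y,.12],velocity=.12)
print(r.sense()["clock"]); 
a=imaging.camera("scene")[:,:,::-1]; cv2.imwrite("pics/after.png",np.hstack([cv2.resize(a[190:270,170:270],(400,320),interpolation=2),cv2.resize(a[60:300,150:450],(400,320))]))
```

```text
-0.2313014326044217 40.7333
47.5 47.53 -0.5
47.0 47.07 -0.1
46.5 46.86 3.5
46.0 46.34 5.3
45.5 45.61 5.3
45.0 45.02 5.4
44.5 44.81 7.2
44.0 44.76 9.9
43.5 44.74 13.3
43.2 44.74 14.5
42.9 44.71 15.9
42.6 44.68 17.9
hold [np.float64(17.8), np.float64(18.3), np.float64(18.2), np.float64(18.2), np.float64(18.6), np.float64(17.8), np.float64(17.8), np.float64(17.9), np.float64(18.0), np.float64(18.3), np.float64(18.0), np.float64(17.8), np.float64(17.6), np.float64(18.1), np.float64(18.0), np.float64(18.0), np.float64(18.5), np.float64(18.0), np.float64(17.5), np.float64(18.0), np.float64(18.4), np.float64(18.1), np.float64(18.4)] 45.2333 [ 3.14069389e+00 -2.07414798e-04  2.61995402e+00] [0.42181198 0.31622725 0.04468759]
46.6167
```

View pics/after.png

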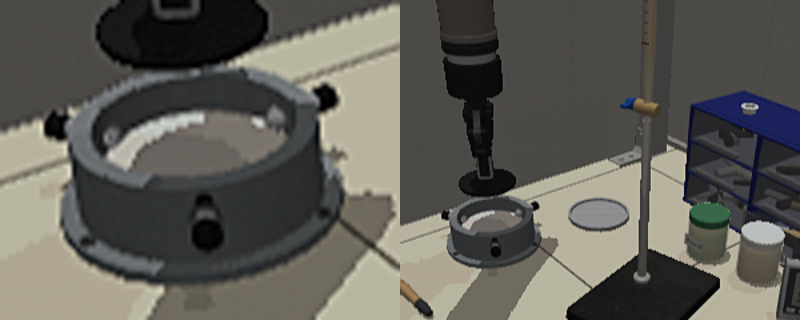

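The picture shows the ceramic sitting deep and level in the cell with the catch noses over it, after about 1.2 s at 18 N. Now I'll put the press back.

Run:
```python
from h import *
x,y=.6040,.2820
r.move_linear([x,y,.12],velocity=.1)
r.move_linear([x,y,.030],velocity=.08)
z=.0245
while z>.0170:
    r.move_linear([x,y,z],velocity=.02); f=r.sense()["wrist_force"][2]
    if f>2.5: break
    z-=.0008
print(z,f,r.sense()["clock"])
r.gripper_to(.045); r.move_linear([x,y,.12],velocity=.1)
print(r.sense()["clock"])
a=imaging.camera("scene")[:,:,::-1];b=imaging.camera("wrist")[:,:,::-1]
cv2.imwrite("pics/end.png",np.hstack([cv2.resize(a[60:300,150:450],(400,320)),cv2.resize(b,(400,320))]))
```

```text
0.01890000000000001 3.8549991093838964 52.125
53.7
```

View pics/end.png

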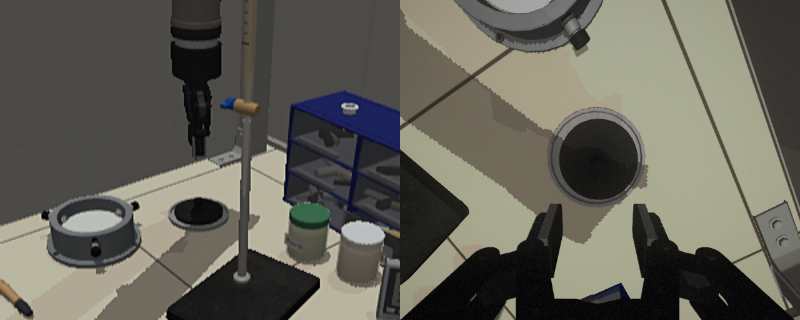

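The press stands flat inside its dish, at about (598,158) in the right half. The ceramic is still down in the cell, and the gripper is clear of everything.

```bash
python3 -c "
from rig import r, imaging, workorder
print(workorder.close_job())"
```

```text
the job is handed in; nothing more can be done
None
```

The job is handed in at about 54 s: the ceramic is clipped in, level on its stop after about 1.2 s at 18 N, and the press is back in its dish, though a scripting slip made me lift off at 15 N after the first push and press a second time to do the hold.

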